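Set the stop of the fish measuring board to its gauge and lock it

ROBOT

A 7-joint arm with a two-finger parallel gripper is mounted at the origin on the work surface. World frame = base frame: x ahead of the robot, y to its left, z up, the work surface at z = 0. Lengths are in mm, angles in rad, forces in N, time in s.
With the tool pointing down it reaches from about 400 to 875 mm from the base axis. Payload 4.4 kg.
Tool frame: the origin (TCP) lies midway between the tips of the shut fingers; the grasp point (between the pads) lies ctrl.grip_depth behind it (ctrl.grip_depth is the distance from the TCP to the grasp point, in mm); z points along the fingers, y is the line along which they close (so a half turn about z gives the same grasp; the last joint's range is limited). The gripper opens to 85 mm and grips with 20 to 120 N. Pads are 22 mm wide; open, the fingers measure 114 mm over their backs; the gripper's body (76 mm by 85 mm) begins 54 mm behind the grasp point. The pads swing forward as they close: fully open they stand 13 mm farther back than shut.
Start: joints at [1.096, 0.628, 0.038, 1.517, -0.027, 0.996, -0.02], TCP at [258.409, -596.442, 231.313] pointing down, gripper open.
Joint ranges: [-3.06, 3.06], [-0.37, 2.12], [-1.25, 1.32], [0.18, 2.47], [-1.1, 4.24], [0.23, 1.98], [-2.94, 2.94]. Speed limits (rad/s): [2.57, 2.57, 3.14, 3.14, 3.14, 3.14, 3.14].

INTERFACE

Orientations are given as [roll, pitch, yaw] about the fixed x, y, z axes, in that order (R = Rz(yaw) Ry(pitch) Rx(roll)).
In Python, from cell import ctrl gives the robot as it stands.
- The arm moves only by the tool carry_out, never from a script. Its argument "deltas" is one flat list of numbers, 7 for each row, row after row: the turn, a rotation vector about the tool's x, y, z in degrees, then the shift along the tool's x, y, z in m, then the closure, from -1 (fully open) to 1 (shut). In form: [wx, wy, wz, dx, dy, dz, claw, wx, wy, wz, dx, dy, dz, claw, ...]. A call has 1 to 12 rows; each row shifts and turns the commanded pose from where the row before left it, along the tool's axes as they then stand; what a row does not reach is not made up. A row lasts 1/8 s, in which the tool goes at most 62.5 mm and 10.7 degrees, less where a joint would pass 70% of its speed; a pose out of reach is approached as far as the arm can. A call with a gripper value outside its range is refused whole. The fingers move at their own pace and stop on an object; the grip force is fixed at half the most. Time passes only in rows, so rows that do not move let the fingers close. It gives the time, the measured TCP pose, the force, the opening and the grip force at its end, in the units of the state.
- ctrl.read_state(): the state, without advancing time (a new reading comes with each control period).
- ctrl.get_image(name): name is "scene" or "top" or "wrist"; returns the picture (480x640x3 uint8, red, green, blue); there is no depth.
- ctrl.calibration(name): a dict with "mtx" (3x3 intrinsics, pixels), "distortion" ([k1, k2, p1, p2, k3] as OpenCV has them; the pictures are not rectified), "R" (3x3) and "t" (3): a world point X has camera coordinates R X + t. Camera axes: x right, y down, z forward; pixel columns grow to the right and rows downward; lengths in mm; the calibration is good to about 2 mm. A picture is of the moment at which its call begins: read the wrist's pose just before it. calibration takes no time and is no camera call; for the wrist camera it gives the pose at the moment of the call.
- ctrl.finish_job(): hands the job in; it is judged then, once.
The state is a dict: "clock": time; "qpos": joint angles; "qd": joint speeds; "tau": joint torques, N m; "eef_pos": TCP position; "tool_rot": TCP orientation; "force": force on the tool from outside, world axes, zero at the start; "torque": the same for the moment, N m; "width": finger opening in mm; "gripper_force": force on a finger pad.
Only numpy, scipy, OpenCV 4.12 (cv2) and the standard library are available. Lean on these libraries where they do the work, as an engineer would, in place of code of your own. Each camera call takes 0.05 s, during which the arm holds its last target. There are 200 camera calls.

TASK

Set the tail stop of the fish measuring board to the size mark with the long gauge bar: slide the slotted aluminium stop along the board so that it carries the bar up against the head wall and nips it there with no gap at either end - pressed home by feel, never rammed. Then, leaving stop and bar there, swing the black clamping lever clockwise until it is firmly tight, without straining it, and leave everything else undisturbed.

Things in the scene. Friction and masses are not known exactly. Their poses are not given: they have to be found in the camera images.
- board: Fish measuring board, fixed: grey slab 170 (x) x 540 (y) x 18 mm, origin under its centre, +y to the white head wall (50 mm high), which is set by hand on screws of its own: its inner face stands at y 226 to 242 mm, not measured. The rule with the bold size mark, 150 mm from the wall, runs along the -x edge. Guide bolts at (x, y) (-38, -70), (38, -10) mm, heads up to z 33 mm
- stop: Tail stop, loose aluminium angle, 0.4 kg: foot 110 (x) x 180 (y) x 6 mm, three 10 mm slots along y on 8 mm bolts; upright wall across its +y end, 110 wide, 10 thick, top 55 mm above the underside, ribbed at both ends. Origin: foot of the wall's +y (measuring) face, mid-width; y as the board's. Starts at board y 38 to 56 mm, ends at 76 to 92. Slides with 2 to 4 N, the bar adds 1 to 2 N
- stop_back (a point): Centre of the stop wall's back (-y) face, 35 mm above the stop's underside: a place to push. Behind it at least 50 mm of the foot lie free, up to the lever's hub. The wall can also be gripped from above across its 10 mm
- gauge: Long gauge bar, loose aluminium, 26 (x) x 150 (y) x 18 mm, 0.2 kg, origin under its centre; lies along the board's y between stop and head wall, with gaps at both ends. To nip it, the stop presses it on the wall with a steady 5 to 10 N beyond the sliding friction for half a second; over 25 N on it is ramming
- clamp_lever: Black quick-action clamping lever on the stud in the stop's middle slot, at board (x, y) (0, -40) mm. Origin on its vertical axis, 26 mm above the table; x along the arm, a 13 mm round bar rising outwards to a ball end at 78 mm. Starts loose, arm 0.5 to 0.85 rad clockwise (from above) of the board's +x; turning it clockwise screws its foot down on the stop. It stays where it is left
- lever_grip (a point): Place to push or hold the lever: on the arm's centre line, 65 mm out, 60 mm above the table. Loose it turns with about 1 N; it bites somewhere between 0.95 and 1.85 rad clockwise of the board's +x, different each time; then the force felt while turning climbs by about 0.7 N per mm (at rest it partly relaxes). 8 to 13 N here is firmly tight, over 18 N strains it
- short_gauge: Shorter gauge bar, 26 x 100 x 18 mm, on the table: not used, leave it
- vial: Capped glass vial, 28 mm across, 55 mm high, standing on the board at the -x side of the gauge: leave it
- pen: Marker pen 105 mm long, 13 mm thick, lying on the board at the +x side of the gauge: leave it
- cup_a: Clear sample cup, 68 mm across, 95 mm high, on the table at the left: leave it
- cup_b: Second clear sample cup, same size: leave it
- screwdriver: Screwdriver on the table near the robot, left: leave it
- spanner: Spanner on the table near the robot, right: leave it
Not all that is in view belongs to the job. What is shaped like the stop but red is not meant.

How it is judged:
By the outcome, as a careful person would: the job done as asked, in the order asked, and still so for the second after the job is handed in, with the robot touching nothing.
It also fails if it takes over 64 s, if anything falls off the work surface, if the arm or the gripper's body presses on something with over 40 N, if the wrist force passes 120 N, or if a joint passes its speed limit or range.

## Working session

There is one attempt and no reset: what is moved stays moved. The work goes in short steps, Python scripts to look and compute and a tool call to move; the robot and the scene stay as the last step left them, time stands still between calls to the robot, and variables do not carry over. Pictures are saved under pics/ and viewed, at most 10 in all, crops included, and the job is handed in when it is done.

Besides the shell and the picture viewer there is one more tool, called after "Emit:" by a JSON object that holds its "op" and its "data". carry_out: Moves the arm, as the interface text tells. Its arguments: {"type":"object","properties":{"deltas":{"type":"array"}},"required":["deltas"]}

```bash
mkdir -p pics; ls
python3 - <<'E'
from cell import ctrl
import cv2
s=ctrl.read_state();print(s, ctrl.grip_depth)
for n in("scene","top"):
    c=ctrl.calibration(n);print(n,c)
    cv2.imwrite(f"pics/{n}0.png",ctrl.get_image(n)[:,:,::-1])
E
```

```text
pics
{'clock': 0.0, 'qpos': array([ 1.09622111,  0.62934574,  0.03843797,  1.51839411, -0.02699673,
        0.99627938, -0.0199744 ]), 'qd': array([-0.00016349, -0.00077827, -0.00048559,  0.00061428,  0.0004702 ,
        0.00011213, -0.00065782]), 'tau': array([-8.04785650e-04, -5.63399577e+01,  1.22623231e+00, -1.93445009e+01,
        1.11739326e-02,  1.05866956e-02, -5.55989601e-06]), 'eef_pos': array([ 258.14129898, -595.85248674,  230.38091597]), 'tool_rot': array([-3.13968417e+00,  2.60012945e-05,  4.08805255e-01]), 'force': array([0.46924612, 0.4740194 , 0.42191325]), 'torque': array([-0.00367002, -0.02604931,  0.02712663]), 'gripper_force': 0.0, 'width': 85.69870162350405} 18.700000000000003
scene {'mtx': array([[599.60753579,   0.        , 332.50867546],
       [  0.        , 599.60753579, 230.4918295 ],
       [  0.        ,   0.        ,   1.        ]]), 'distortion': array([-0.05088635,  0.        ,  0.        ,  0.        ,  0.        ]), 'R': array([[ 0.78142645,  0.62396327, -0.00652268],
       [ 0.54034939, -0.68186578, -0.49303305],
       [-0.31208211,  0.38174454, -0.86998613]]), 't': array([-449.37194456, -226.73371728, 1624.45445322])}
top {'mtx': array([[522.87045863,   0.        , 323.28545319],
       [  0.        , 522.87045863, 235.97304243],
       [  0.        ,   0.        ,   1.        ]]), 'distortion': array([-0.09211253,  0.        ,  0.        ,  0.        ,  0.        ]), 'R': array([[ 0.01687456, -0.9998027 ,  0.01047873],
       [-0.99914347, -0.01725761, -0.03760991],
       [ 0.03778333, -0.00983511, -0.99923755]]), 't': array([  33.19807878,  507.48198529, 1484.3315171 ])}
```

View pics/top0.png

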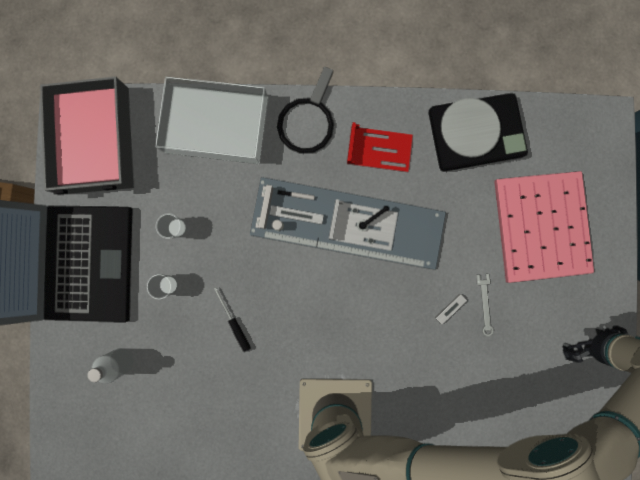

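View pics/scene0.png

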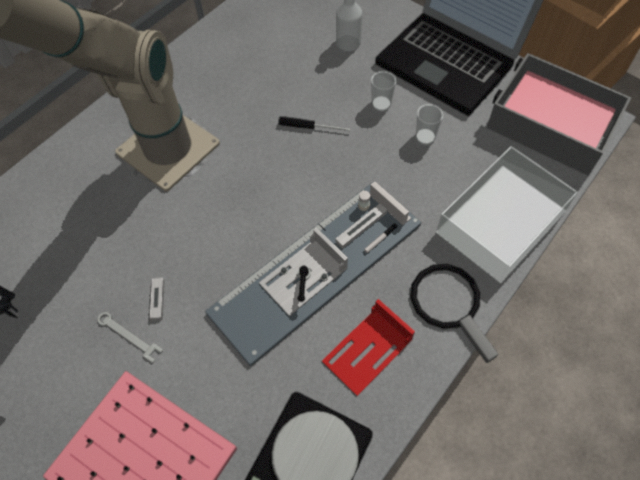

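The top view shows the board with corners near (260,178), (447,211), (437,270), (250,236). The head wall is at the left end (264,205), the stop wall is near (337,222), and the black lever runs from its hub at (363,225) to its ball at (388,209). I'll measure the board pose next.

```bash
cat > h.py <<'E'
from cell import ctrl
import cv2, numpy as np
def cast(cal,px,z):
    u=cv2.undistortPoints(np.array(px,float).reshape(-1,1,2),cal["mtx"],cal["distortion"]).reshape(-1,2)
    d=np.c_[u,np.ones(len(u))]@cal["R"]; o=-cal["R"].T@cal["t"]
    return o+d*((z-o[2])/d[:,2])[:,None]
def proj(cal,X):
    r,_=cv2.Rodrigues(cal["R"]); return cv2.projectPoints(np.array(X,float).reshape(-1,1,3),r,cal["t"],cal["mtx"],cal["distortion"])[0].reshape(-1,2)
E
python3 - <<'E'
from h import *
for n,box in(("top",(235,165,465,285)),("scene",(190,170,440,375))):
    im=cv2.imread(f"pics/{n}0.png"); c=ctrl.calibration(n); x0,y0,x1,y1=box
    b=im.astype(int); m=((b[:,:,0]-b[:,:,2])>10).astype(np.uint8)
    k=np.zeros_like(m);k[y0:y1,x0:x1]=1;m&=k
    m=cv2.morphologyEx(m,cv2.MORPH_CLOSE,np.ones((3,3)))
    cs,_=cv2.findContours(m,0,1);cc=max(cs,key=cv2.contourArea)
    P=cast(c,cc.reshape(-1,2),18)[:,:2].astype(np.float32)
    r=cv2.minAreaRect(P);print(n,cv2.contourArea(cc),r);print(cv2.boxPoints(r).round(1).tolist())
    crop=cv2.resize(im[y0:y1,x0:x1],None,fx=3,fy=3 if n=="top" else 2.8,interpolation=cv2.INTER_CUBIC)
    cv2.imwrite(f"pics/{n}_c.png",crop); print(crop.shape)
    # lever: black pixels in the central part
    g=im.max(2)<45; 
    ctr=np.array(r[0]); 
    q=np.argwhere(g&(k>0))[:,::-1]
    if n=="top":
        q=q[(q[:,0]>350)&(q[:,0]<400)&(q[:,1]<240)]; print("lev",len(q),q.min(0),q.max(0))
E
```

```text
top 7432.0 ((545.175048828125, -26.946685791015625), (536.0186157226562, 164.99310302734375), 80.32685852050781)
[[418.79998779296875, -277.29998779296875], [581.5, -305.0], [671.5, 223.39999389648438], [508.8999938964844, 251.10000610351562]]
(360, 690, 3)
lev 130 [360 206] [388 228]
scene 5447.0 ((554.9617309570312, -31.472747802734375), (532.5556640625, 166.26809692382812), 79.6448974609375)
[[425.29998779296875, -278.5], [588.9000244140625, -308.3999938964844], [684.5999755859375, 215.5], [521.0, 245.39999389648438]]
(574, 750, 3)
```

View pics/top_c.png

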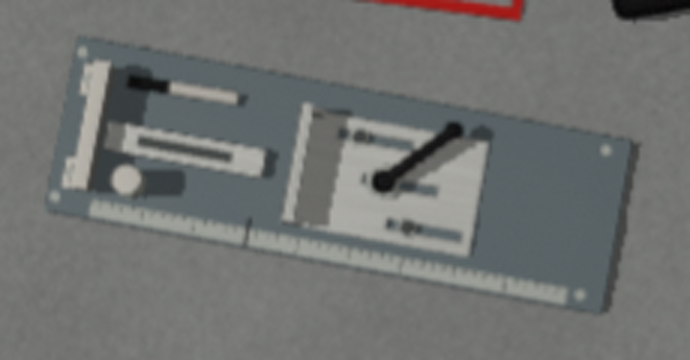

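The crop shows the lever hub at about (383,180), its ball at (455,130), the stop wall top at about (298,165), the head wall at x≈95 and the bar spanning 110 to 265. I'll move above the board to look with the wrist camera.

Emit:
{"op": "carry_out", "data": {"deltas": [0,0,0,0.0428,-0.0366,-0.011,0,0,0,0,0.0428,-0.0366,-0.011,0,0,0,0,0.0428,-0.0366,-0.011,0,0,0,0,0.0428,-0.0366,-0.011,1,0,0,0,0.0428,-0.0366,-0.011,1,0,0,0,0.0428,-0.0366,-0.011,1,0,0,0,0.0428,-0.0366,-0.011,1,0,0,0,0.0428,-0.0366,-0.011,1,0,0,0,0.0428,-0.0366,-0.011,1,0,0,0,0.0428,-0.0366,-0.011,1,0,0,0,0.0428,-0.0366,-0.011,1]}}

```text
clock: 1.48
eef_pos: [530.7, -38.2, 352.5]
tool_rot: [3.142, 0.0, 0.409]
force: [1.0, -1.3, 0.5]
width: -0.0
gripper_force: 0.0
```

Emit:
{"op": "carry_out", "data": {"deltas": [0,0,-9.5,0,0,0,1,0,0,-9.5,0,0,0,1,0,0,-9.5,0,0,0,1,0,0,-9.5,0,0,0,1,0,0,-9.5,0,0,0,1,0,0,-9.3,0,0,0,1,0,0,0,0,0,0,1,0,0,0,0,0,0,1]}}

```text
clock: 2.48
eef_pos: [530.2, -40.0, 352.1]
tool_rot: [-3.141, 0.0, 1.397]
force: [0.1, -0.1, -0.4]
width: -0.0
gripper_force: 0.0
```

Run:
```python
from h import *
import pickle
c=ctrl.calibration("wrist"); im=ctrl.get_image("wrist")[:,:,::-1]
pickle.dump(c,open("w1.pkl","wb")); cv2.imwrite("pics/w1.png",im)
s=ctrl.read_state(); print(s["clock"],s["eef_pos"],s["tool_rot"],s["force"],s["qpos"]); print(c["mtx"],c["distortion"],-c["R"].T@c["t"],c["R"][2])
```

```text
2.525 [530.27340596 -39.93617853 352.18802381] [-3.14130338e+00  9.21384403e-05  1.39783301e+00] [ 0.37889037  0.43108006 -0.34903657] [ 0.24127511  0.34940619 -0.30771216  1.66459266  0.11410146  1.14554572
 -0.26913763]
[[424.85671563   0.         324.70355369]
 [  0.         424.85671563 247.93814181]
 [  0.           0.           1.        ]] [-0.03694911  0.          0.          0.          0.        ] [544.63661137  39.05057117 495.06417664] [-0.05476804 -0.3130336  -0.9481616 ]
```

View pics/w1.png

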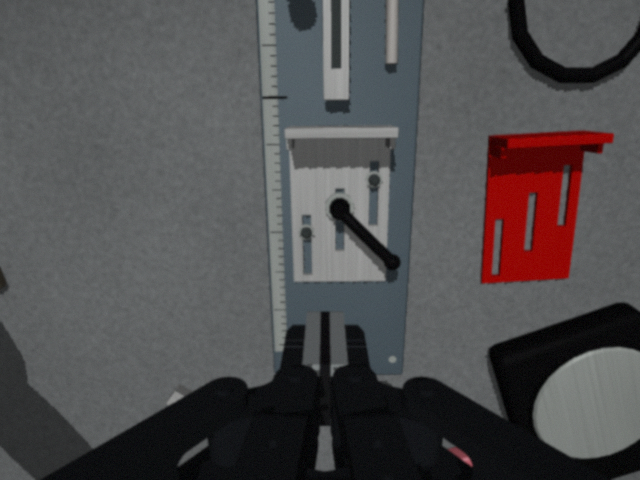

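The wrist view shows the stop wall top at row ~128 (columns 285–398), the foot's rear edge at row ~282 (292–390) and guide bolts at (306,233) and (374,181). The lever hub is at (340,208), the ball at (393,262), and the bar's near end is at row ~100 (337).

Run:
```python
from h import *
import pickle
c=pickle.load(open("w1.pkl","rb")); t=ctrl.calibration("top")
B=cast(c,[[306,233],[374,181]],33); print("bolts",B.round(1), np.linalg.norm(B[1]-B[0]),"want",np.hypot(76,60))
d=(B[1]-B[0])[:2]; yaw=np.arctan2(d[1],d[0])-np.arctan2(60,76)
R=lambda a:np.array([[np.cos(a),-np.sin(a)],[np.sin(a),np.cos(a)]])
o=B[:,:2].mean(0)-R(yaw)@np.array([0,-40]); print("bolt yaw",yaw,"origin",o)
# board edges in wrist image
im=cv2.imread("pics/w1.png").astype(int); g=cv2.imread("pics/w1.png")
m=(im[:,:,0]-im[:,:,2])>12
L=[];Rr=[]
for v in range(140,300,4):
    u=np.where(m[v,240:440])[0]+240
    Rr.append([u.max(),v])
for v in range(20,360,8):
    u=np.where(m[v,240:440])[0]+240; L.append([u.min(),v])
print(L[::8],Rr[::8])
P=cast(c,Rr,18)[:,:2]; l=cv2.fitLine(P.astype(np.float32),cv2.DIST_HUBER,0,.01,.01).ravel(); print("R edge yaw",np.arctan2(l[1],l[0])%np.pi-np.pi/2)
yaw2=-0.169
for y in(yaw,yaw2):
    o=B[:,:2].mean(0)-R(y)@np.array([0,-40])
    b=lambda px,z:((cast(c,px,z)[:,:2]-o)@R(y)).round(1).tolist()
    print("yaw",y,o);print(" Redge x (85)",b([Rr[0],Rr[-1]],18)," wallfront",b([[287,128.5],[396,127.5]],73)," footrear",b([[294,282],[389,282]],24))
    print(" mark",b([[273,97]],18),"bar near top edge",b([[325,99],[349,99]],36),"hub z50",b([[340,208]],50),"ball",b([[393,262]],66))
    px=[[260+0,178]]
    bt=lambda px,z:((cast(t,px,z)[:,:2]-o)@R(y)).round(1).tolist()
    k=lambda p:[235+p[0]/3,165+p[1]/3]
    print(" TOP headwall inner top edge",bt([k((110,63)),k((93,188))],68),"stop front top",bt([k((303,104)),k((283,220))],73),"bar ends",bt([k((122,135)),k((268,163))],36),"mark",bt([k((247,232))],18))
u=cv2.resize(g[90:300,270:420],None,fx=3.6,fy=2.8,interpolation=cv2.INTER_CUBIC)
```

```text
bolts [[500.1 -92.3  33. ]
 [584.1 -46.8  33. ]] 95.5153742880673 want 96.82974749528164
bolt yaw -0.17210668507018373 origin [548.95477012 -30.13078593]
[[np.int64(276), 20], [np.int64(278), 84], [np.int64(280), 148], [np.int64(283), 212], [np.int64(285), 276], [np.int64(366), 340]] [[np.int64(415), 140], [np.int64(413), 172], [np.int64(411), 204], [np.int64(409), 236], [np.int64(407), 268]]
R edge yaw -0.16650403
yaw -0.17210668507018373 [548.95477012 -30.13078593]
 Redge x (85) [[82.6, 32.3], [84.0, -154.9]]  wallfront [[-52.5, 46.9], [52.2, 48.0]]  footrear [[-53.2, -133.7], [61.1, -133.6]]
 mark [[-71.3, 76.8]] bar near top edge [[-16.0, 74.4], [8.6, 74.4]] hub z50 [[0.1, -36.6]] ball [[57.4, -92.3]]
 TOP headwall inner top edge [[52.5, 229.5], [-63.3, 222.7]] stop front top [[48.2, 48.4], [-59.5, 46.5]] bar ends [[-8.3, 209.0], [-8.4, 69.7]] mark [[-75.1, 76.9]]
yaw -0.169 [548.83230576 -30.10969432]
 Redge x (85) [[82.8, 32.0], [83.6, -155.2]]  wallfront [[-52.2, 47.1], [52.4, 47.8]]  footrear [[-53.5, -133.5], [60.8, -133.8]]
 mark [[-70.9, 77.0]] bar near top edge [[-15.7, 74.5], [8.9, 74.4]] hub z50 [[0.1, -36.6]] ball [[57.2, -92.5]]
 TOP headwall inner top edge [[53.3, 229.4], [-62.5, 222.9]] stop front top [[48.5, 48.2], [-59.3, 46.6]] bar ends [[-7.5, 209.0], [-8.0, 69.7]] mark [[-74.7, 77.2]]
```

Emit:
{"op": "carry_out", "data": {"deltas": [0,0,-0.2,0.0125,0.0074,0.02,1,0,0,0,0.0125,0.0073,0.03,1,0,0,0,0,0,0.05,1,0,0,0,0,0,0.05,1,0,0,0,0,0,0.05,1,0,0,0,0,0,0.04,1,0,0,0,0,0,0.02,1,0,0,0,0,0,0.01,1,0,0,0,0,0,0,1]}}

```text
clock: 3.65
eef_pos: [549.1, -17.7, 82.2]
tool_rot: [-3.141, 0.0, 1.403]
force: [0.2, -0.2, 0.1]
width: 0.3
gripper_force: 0.0
```

Run:
```python
from h import *
import pickle
for n in("wrist","scene"):
    c=ctrl.calibration(n); im=ctrl.get_image(n)[:,:,::-1]; pickle.dump(c,open(n+"2.pkl","wb"))
    if n=="scene": im=cv2.resize(im[170:375,190:440],None,fx=2.8,fy=2.8,interpolation=cv2.INTER_CUBIC)
    cv2.imwrite(f"pics/{n}2.png",im)
```

```text
(no output)
```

View pics/wrist2.png

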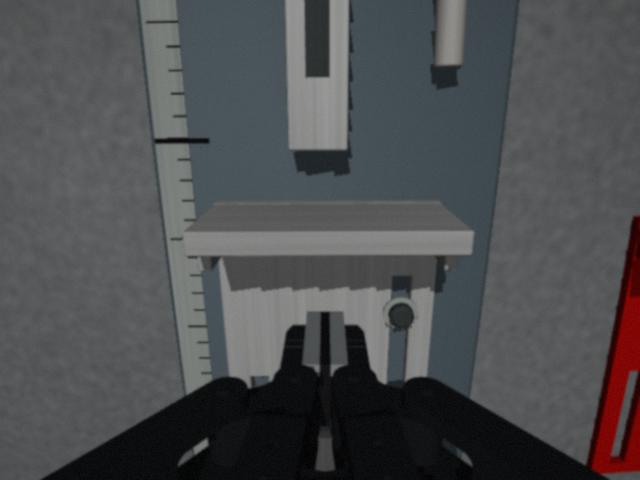

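The fingers are centred behind the stop wall, whose top runs over rows 232–254. The bar's near top edge is at row 150 and the mark at row 140. I'll descend and creep up to the wall.

Emit:
{"op": "carry_out", "data": {"deltas": [0,0,0,0,0,0.02,1,0,0,0,0,0,0.015,1,0,0,0,0,0,0.005,1,0,0,0,0.004,0,0,1,0,0,0,0.003,0,0,1,0,0,0,0,0,0,1]}}

```text
clock: 4.5
eef_pos: [550.7, -10.2, 42.8]
tool_rot: [3.141, -0.001, 1.404]
force: [-0.1, 0.1, -0.0]
width: 0.1
gripper_force: 0.0
```

Run:
```python
from h import *
import pickle
c=pickle.load(open("wrist2.pkl","rb")); a=-.169; o=np.array([549,-30.1]); R=np.array([[np.cos(a),-np.sin(a)],[np.sin(a),np.cos(a)]])
b=lambda px,z:((cast(c,px,z)[:,:2]-o)@R).round(1).tolist()
print("front",b([[190,232],[470,231]],73),"back",b([[328,254]],73),"bar",b([[291,150],[347,150]],36),"mark",b([[180,140.5]],18),"bolt",b([[400,314]],33))
```

```text
front [[-52.0, 47.8], [52.8, 48.5]] back [[-0.3, 39.3]] bar [[-16.3, 74.3], [8.1, 74.4]] mark [[-70.7, 77.1]] bolt [[36.6, -6.7]]
```

Emit:
{"op": "carry_out", "data": {"deltas": [0,0,0,0.002,0,0,1,0,0,0,0.002,0,0,1,0,0,0,0.001,0,0,1,0,0,0,0.001,0,0,1,0,0,0,0.001,0,0,1,0,0,0,0.001,0,0,1,0,0,0,0.001,0,0,1]}}

```text
clock: 5.38
eef_pos: [551.8, -1.8, 42.3]
tool_rot: [3.142, -0.0, 1.404]
force: [1.4, -0.5, -0.0]
width: 0.2
gripper_force: 0.0
```

Emit:
{"op": "carry_out", "data": {"deltas": [0,0,0,0.001,0,0,1,0,0,0,0.001,0,0,1,0,0,0,0.001,0,0,1,0,0,0,0.001,0,0,1]}}

```text
clock: 5.88
eef_pos: [552.4, 1.8, 42.3]
tool_rot: [-3.142, 0.0, 1.403]
force: [-0.5, -2.8, -0.3]
width: 0.1
gripper_force: 1.2
```

Emit:
{"op": "carry_out", "data": {"deltas": [0,0,0,0.0015,0,0,1,0,0,0,0.0015,0,0,1,0,0,0,0.0015,0,0,1,0,0,0,0.0015,0,0,1,0,0,0,0.0015,0,0,1,0,0,0,0.0015,0,0,1,0,0,0,0.0015,0,0,1,0,0,0,0.0015,0,0,1]}}

```text
clock: 6.88
eef_pos: [554.4, 14.0, 42.3]
tool_rot: [3.142, -0.0, 1.404]
force: [-1.1, -1.7, 0.1]
width: -0.0
gripper_force: 1.2
```

Run:
```python
from h import *
import pickle
c=ctrl.calibration("wrist"); im=ctrl.get_image("wrist")[:,:,::-1]; pickle.dump(c,open("w3.pkl","wb")); cv2.imwrite("pics/w3.png",im)
s=ctrl.read_state();print(s["force"],s["eef_pos"])
```

```text
[-0.3100322  -1.07455208 -0.19708399] [554.49723596  14.33182242  42.3145313 ]
```

View pics/w3.png

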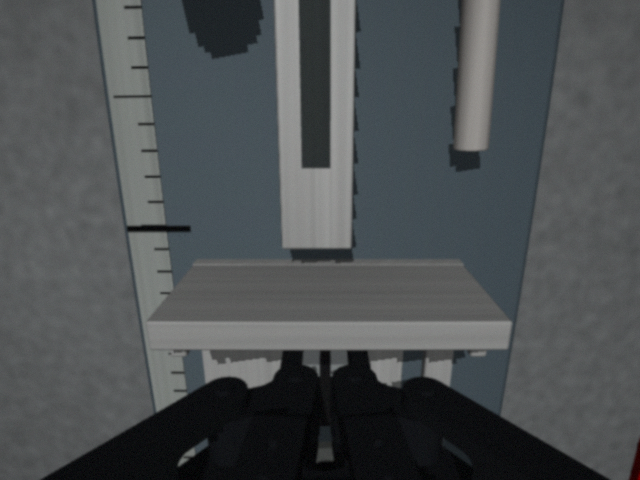

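The stop has moved and is still square. Its wall top is at rows 321–349 with the foot of its face at row ~261. The bar's near top edge is at row 247, and the pen and vial are clear of it.

Run:
```python
from h import *
import pickle
c=pickle.load(open("w3.pkl","rb")); a=-.169; o=np.array([549,-30.1]); R=np.array([[np.cos(a),-np.sin(a)],[np.sin(a),np.cos(a)]])
b=lambda px,z:((cast(c,px,z)[:,:2]-o)@R).round(1).tolist()
print("front",b([[150,321],[508,321]],73),"foot",b([[194,261],[463,261]],18),"bar",b([[283,247.5],[351,247.5]],36),"mark",b([[180,229]],18))
print(((np.array([554.5,14.3])-o)@R))
```

```text
front [[-53.6, 63.9], [53.1, 64.3]] foot [[-56.6, 62.6], [56.7, 63.0]] bar [[-17.0, 74.8], [8.2, 74.9]] mark [[-61.0, 76.6]]
[-2.04628858 44.69253521]
```

Emit:
{"op": "carry_out", "data": {"deltas": [0,0,0,0.001,0,0,1,0,0,0,0.001,0,0,1,0,0,0,0.001,0,0,1,0,0,0,0.001,0,0,1]}}

```text
clock: 7.42
eef_pos: [555.1, 17.9, 42.3]
tool_rot: [3.142, -0.0, 1.404]
force: [-0.3, -2.1, 1.2]
width: 0.5
gripper_force: 1.1
```

Emit:
{"op": "carry_out", "data": {"deltas": [0,0,0,0.001,0,0,1,0,0,0,0.001,0,0,1,0,0,0,0.001,0,0,1,0,0,0,0.001,0,0,1,0,0,0,0.001,0,0,1]}}

```text
clock: 8.05
eef_pos: [555.9, 22.8, 42.3]
tool_rot: [3.142, -0.0, 1.404]
force: [-0.2, -1.5, -0.6]
width: -0.3
gripper_force: 1.1
```

Emit:
{"op": "carry_out", "data": {"deltas": [0,0,0,0.0005,0,0,1,0,0,0,0.0005,0,0,1,0,0,0,0.0005,0,0,1,0,0,0,0.0005,0,0,1]}}

```text
clock: 8.55
eef_pos: [556.1, 24.1, 42.3]
tool_rot: [-3.141, 0.001, 1.403]
force: [-0.5, -4.0, 1.6]
width: -0.1
gripper_force: 1.8
```

Emit:
{"op": "carry_out", "data": {"deltas": [0,0,0,0.0005,0,0,1,0,0,0,0.0005,0,0,1,0,0,0,0.0005,0,0,1,0,0,0,0.0005,0,0,1]}}

```text
clock: 9.05
eef_pos: [556.6, 26.7, 42.3]
tool_rot: [-3.142, 0.0, 1.404]
force: [0.3, -2.9, 0.9]
width: -0.2
gripper_force: 1.7
```

Emit:
{"op": "carry_out", "data": {"deltas": [0,0,0,0.0005,0,0,1,0,0,0,0.0005,0,0,1,0,0,0,0.0005,0,0,1]}}

```text
clock: 9.43
eef_pos: [556.8, 28.2, 42.3]
tool_rot: [3.142, -0.0, 1.404]
force: [-0.5, -3.8, 0.6]
width: 0.1
gripper_force: 1.7
```

Emit:
{"op": "carry_out", "data": {"deltas": [0,0,0,0.0005,0,0,1,0,0,0,0.0005,0,0,1,0,0,0,0.0005,0,0,1]}}

```text
clock: 9.8
eef_pos: [556.9, 28.4, 42.3]
tool_rot: [-3.141, 0.002, 1.403]
force: [-0.5, -6.4, 1.8]
width: 0.0
gripper_force: 3.3
```

Emit:
{"op": "carry_out", "data": {"deltas": [0,0,0,0.0005,0,0,1,0,0,0,0.0005,0,0,1,0,0,0,0.0005,0,0,1]}}

```text
clock: 10.18
eef_pos: [556.8, 28.5, 42.4]
tool_rot: [-3.141, 0.003, 1.402]
force: [-1.5, -8.8, 3.2]
width: 0.1
gripper_force: 4.5
```

Emit:
{"op": "carry_out", "data": {"deltas": [0,0,0,0.0005,0,0,1,0,0,0,0.0005,0,0,1,0,0,0,0.0005,0,0,1,0,0,0,0,0,0,1]}}

```text
clock: 10.68
eef_pos: [556.9, 28.6, 42.4]
tool_rot: [-3.141, 0.005, 1.401]
force: [-1.9, -10.1, 4.7]
width: -0.1
gripper_force: 5.4
```

Emit:
{"op": "carry_out", "data": {"deltas": [0,0,0,0,0,0,1,0,0,0,0,0,0,1,0,0,0,0,0,0,1,0,0,0,0,0,0,1,0,0,0,0,0,0,1]}}

```text
clock: 11.3
eef_pos: [556.8, 28.6, 42.4]
tool_rot: [-3.14, 0.005, 1.401]
force: [-1.4, -11.0, 2.8]
width: 0.4
gripper_force: 5.4
```

Pressed home at about 11 N total, roughly 7 N beyond friction, and held. I'll back off gently and rise.

Emit:
{"op": "carry_out", "data": {"deltas": [0,0,0,-0.002,0,0,1,0,0,0,-0.002,0,0,1,0,0,0,-0.002,0,0,1,0,0,0,-0.005,0,0,1,0,0,0,-0.01,0,0,1,0,0,0,0,0,-0.02,1,0,0,0,0,0,-0.05,1,0,0,0,0,0,-0.05,1,0,0,0,0,0,0,1]}}

```text
clock: 12.42
eef_pos: [556.9, 11.7, 166.1]
tool_rot: [3.133, -0.002, 1.403]
force: [-0.2, -0.2, -0.7]
width: -0.2
gripper_force: 0.0
```

Run:
```python
from h import *
import pickle
c=ctrl.calibration("wrist"); im=ctrl.get_image("wrist")[:,:,::-1]; pickle.dump(c,open("w4.pkl","wb")); cv2.imwrite("pics/w4.png",im)
s=ctrl.read_state();print(s["force"],s["eef_pos"],s["tool_rot"],s["qpos"])
```

```text
[ 0.22217     0.05063018 -0.13920724] [555.19671802  11.43000855 163.99110102] [ 3.13764908e+00 -7.83288867e-04  1.40289250e+00] [ 0.10069762  0.58796805 -0.26034775  1.85281845  0.21772976  0.7243137
 -0.44896516]
```

View pics/w4.png

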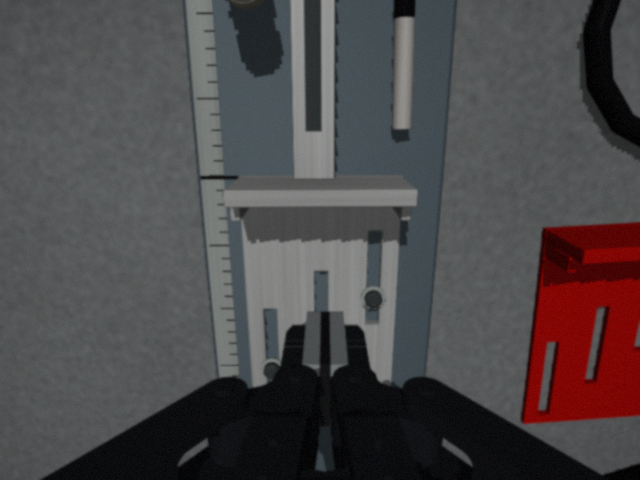

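The stop wall is now at the mark with the bar's end flush against it (rows ~177). The vial and pen are untouched. Next I'll move to the lever's counter-clockwise side and turn to its angle (about 0.74 rad).

Emit:
{"op": "carry_out", "data": {"deltas": [0,0,0,-0.0356,0.0221,0,1,0,0,0,-0.0356,0.0221,0,1,0,0,0,-0.0356,0.0221,0,1,0,0,10.6,0,0,0,1,0,0,10.6,0,0,0,1,0,0,10.6,0,0,0,1,0,0,10.6,0,0,0,1,0,0,0,0,0,0,1,0,0,0,0,0,0,1]}}

```text
clock: 13.6
eef_pos: [601.0, -104.4, 161.3]
tool_rot: [-3.14, 0.001, 0.667]
force: [-0.9, 0.8, -0.1]
width: -0.1
gripper_force: 0.0
```

Run:
```python
from h import *
import pickle
c=ctrl.calibration("wrist"); im=ctrl.get_image("wrist")[:,:,::-1]; pickle.dump(c,open("w5.pkl","wb")); cv2.imwrite("pics/w5.png",im)
s=ctrl.read_state();print(s["force"],s["eef_pos"],s["tool_rot"],s["qpos"])
a=-.169; o=np.array([549,-30.1]); R=np.array([[np.cos(a),-np.sin(a)],[np.sin(a),np.cos(a)]])
print(R.T@(s["eef_pos"][:2]-o))
```

```text
[-0.22750976  0.23041801  0.32670297] [ 601.22752225 -104.4811746   161.59241158] [-3.14066729e+00  8.20853721e-04  6.66011875e-01] [ 0.16287264  0.65156886 -0.0591649   1.70049917  0.05027984  0.79223639
 -0.82434497]
[ 63.99412719 -64.53700412]
```

View pics/w5.png

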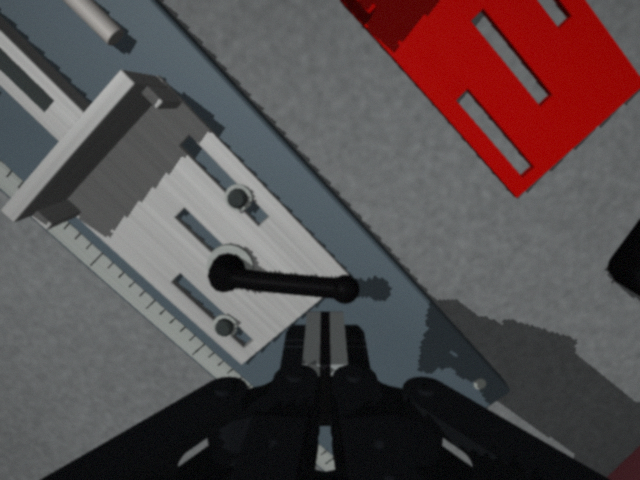

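The lever runs from its hub at (225,272) to its ball at (347,290), and the stop and bar are still in place. I'll check where the planned descent falls relative to the arm.

Run:
```python
from h import *
import pickle
c=pickle.load(open("w5.pkl","rb"))
s=ctrl.read_state();p=s["eef_pos"].copy()
print("tcp down to 60 px",proj(c,[[p[0],p[1],60],[p[0],p[1],162]]))
yaw=s["tool_rot"][2]; T=np.array([[np.cos(yaw),np.sin(yaw)],[np.sin(yaw),-np.cos(yaw)]]) # cols tx,ty
ball=cast(c,[[347,289]],66)[0]; arm=cast(c,[[325,287]],60)[0]; bolts=cast(c,[[239,197],[226,327]],33)
o=np.array([549,-30.1]);a=-.169;R=np.array([[np.cos(a),-np.sin(a)],[np.sin(a),np.cos(a)]])
print("bolts board",((bolts[:,:2]-o)@R).round(1))
d=bolts[0]-bolts[1]; hub=(bolts[0]+bolts[1])[:2]/2
for n,q in(("ball",ball[:2]),("arm",arm[:2]),("hub",hub),("tcp",p[:2])): print(n,q.round(1),"tool rel hub",(T.T@(q-hub)).round(1))
v=(ball[:2]-hub)@R; print("theta",np.arctan2(-v[1],v[0]),np.hypot(*v))
```

```text
tcp down to 60 px [[322.83259067 246.23712004]
 [321.66625127 331.08441507]]
bolts board [[ 40.1  -9.7]
 [-35.1 -69.9]]
ball [ 590.3 -131.9] tool rel hub [-2.6 77. ]
arm [ 581.  -122.2] tool rel hub [-3.9 63.6]
hub [544.8 -69.8] tool rel hub [0. 0.]
tcp [ 601.2 -104.5] tool rel hub [22.9 62.2]
theta 0.7692062680027097 77.05460211090906
```

Emit:
{"op": "carry_out", "data": {"deltas": [0,0,1,0,0.002,0.03,1,0,0,0,0,0,0.035,1,0,0,0,0,0,0.03,1,0,0,0,0,0,0.015,1,0,0,0,0,0,0.0075,1,0,0,0,0,0,0,1]}}

```text
clock: 14.4
eef_pos: [603.2, -106.1, 45.0]
tool_rot: [3.141, -0.0, 0.646]
force: [0.1, 0.9, -0.9]
width: -0.5
gripper_force: 0.0
```

Emit:
{"op": "carry_out", "data": {"deltas": [0,0,0,-0.003,0,0,1,0,0,0,-0.003,0,0,1,0,0,0,-0.002,0,0,1,0,0,0,0,0,0,1]}}

```text
clock: 14.9
eef_pos: [596.7, -111.0, 45.2]
tool_rot: [3.141, -0.0, 0.646]
force: [0.1, 0.2, -1.0]
width: 0.1
gripper_force: 0.0
```

Emit:
{"op": "carry_out", "data": {"deltas": [0,0,2,-0.0023,0.0006,0,1,0,0,2,-0.0023,0.0006,0,1,0,0,2,-0.0023,0.0006,0,1,0,0,2,-0.0023,0.0006,0,1]}}

```text
clock: 15.4
eef_pos: [590.1, -118.0, 44.8]
tool_rot: [3.142, -0.0, 0.504]
force: [0.7, 1.5, 0.4]
width: -0.0
gripper_force: 0.4
```

Emit:
{"op": "carry_out", "data": {"deltas": [0,0,2,-0.0023,0.0006,0,1,0,0,2,-0.0023,0.0006,0,1,0,0,2,-0.0023,0.0006,0,1,0,0,2,-0.0023,0.0006,0,1]}}

```text
clock: 15.9
eef_pos: [582.9, -124.2, 44.8]
tool_rot: [-3.142, -0.0, 0.365]
force: [0.9, 0.9, 1.1]
width: 0.3
gripper_force: 0.5
```

```bash
cat > f.py <<'E'
from h import *
s=ctrl.read_state(); hub=np.array([543.7,-69.7]); y=s["tool_rot"][2]
T=np.array([[np.cos(y),np.sin(y)],[np.sin(y),-np.cos(y)]])
print(s["clock"],"rel hub (want ~17,65)",(T.T@(s["eef_pos"][:2]-hub)).round(1),"Ftool",(T.T@s["force"][:2]).round(2),"theta",round(1.402-y,3), s["gripper_force"],s["qpos"].round(2))
E
python3 f.py
```

```text
15.9 rel hub (want ~17,65) [17.2 64.9] Ftool [ 1.14 -0.55] theta 1.037 0.4852374829351902 [ 0.15  0.8   0.02  1.81 -0.03  0.53 -1.01]
```

Emit:
{"op": "carry_out", "data": {"deltas": [0,0,2,-0.0023,0.0006,0,1,0,0,2,-0.0023,0.0006,0,1,0,0,2,-0.0023,0.0006,0,1,0,0,2,-0.0023,0.0006,0,1]}}

```text
clock: 16.4
eef_pos: [574.9, -129.3, 44.8]
tool_rot: [-3.142, -0.0, 0.225]
force: [0.4, 1.4, 0.9]
width: 0.1
gripper_force: 0.5
```

Emit:
{"op": "carry_out", "data": {"deltas": [0,0,2,-0.0023,0.0006,0,1,0,0,2,-0.0023,0.0006,0,1,0,0,2,-0.0023,0.0006,0,1]}}

```text
clock: 16.77
eef_pos: [568.5, -132.4, 44.8]
tool_rot: [-3.142, -0.0, 0.12]
force: [0.2, 0.9, 0.5]
width: -0.0
gripper_force: 0.5
```

```bash
python3 f.py
```

```text
16.775 rel hub (want ~17,65) [17.1 65.2] Ftool [ 0.32 -0.91] theta 1.282 0.5351614952087402 [ 0.13  0.79  0.08  1.85 -0.12  0.51 -1.16]
```

Emit:
{"op": "carry_out", "data": {"deltas": [0,0,2,-0.0023,0.0006,0,1,0,0,2,-0.0023,0.0006,0,1,0,0,2,-0.0023,0.0006,0,1]}}

```text
clock: 17.15
eef_pos: [561.8, -134.8, 44.8]
tool_rot: [3.142, -0.0, 0.015]
force: [-0.0, 0.1, 0.6]
width: 0.3
gripper_force: 0.5
```

Emit:
{"op": "carry_out", "data": {"deltas": [0,0,2,-0.0023,0.0006,0,1,0,0,2,-0.0023,0.0006,0,1,0,0,2,-0.0023,0.0006,0,1]}}

```text
clock: 17.52
eef_pos: [554.9, -136.5, 44.8]
tool_rot: [3.142, -0.0, -0.089]
force: [0.6, 0.6, 0.5]
width: -0.0
gripper_force: 0.5
```

```bash
python3 f.py
```

```text
17.525 rel hub (want ~17,65) [17.1 65.6] Ftool [ 0.51 -0.61] theta 1.491 0.5308740958571434 [ 0.11  0.79  0.13  1.88 -0.2   0.49 -1.28]
```

Emit:
{"op": "carry_out", "data": {"deltas": [0,0,2,-0.0023,0.0005,0,1,0,0,2,-0.0023,0.0005,0,1,0,0,2,-0.0023,0.0005,0,1]}}

```text
clock: 17.9
eef_pos: [547.8, -137.4, 44.9]
tool_rot: [3.141, -0.0, -0.194]
force: [1.3, 0.0, 0.9]
width: 0.1
gripper_force: 0.4
```

Emit:
{"op": "carry_out", "data": {"deltas": [0,0,2,-0.0023,0.0005,0,1,0,0,2,-0.0023,0.0005,0,1,0,0,2,-0.0023,0.0005,0,1]}}

```text
clock: 18.27
eef_pos: [540.7, -137.2, 44.8]
tool_rot: [3.141, -0.0, -0.299]
force: [0.7, -0.8, 0.2]
width: -0.0
gripper_force: 0.3
```

```bash
python3 f.py
```

```text
18.275 rel hub (want ~17,65) [17.  65.4] Ftool [0.9  0.54] theta 1.701 0.3498898632824421 [ 0.09  0.78  0.18  1.92 -0.28  0.47 -1.41]
```

Emit:
{"op": "carry_out", "data": {"deltas": [0,0,2,-0.0023,0.0005,0,1,0,0,2,-0.0023,0.0005,0,1,0,0,2,-0.0023,0.0005,0,1]}}

```text
clock: 18.65
eef_pos: [535.0, -136.7, 45.1]
tool_rot: [-3.142, -0.003, -0.403]
force: [4.3, -1.6, 0.3]
width: -0.1
gripper_force: 1.5
```

Emit:
{"op": "carry_out", "data": {"deltas": [0,0,2,-0.0023,0.0005,0,1,0,0,2,-0.0023,0.0005,0,1,0,0,2,-0.0023,0.0005,0,1]}}

```text
clock: 19.02
eef_pos: [529.3, -135.8, 45.4]
tool_rot: [-3.141, -0.005, -0.508]
force: [5.3, -2.5, 0.5]
width: 0.1
gripper_force: 2.5
```

```bash
python3 f.py
```

```text
19.025 rel hub (want ~17,65) [19.6 64.8] Ftool [ 5.82 -0.39] theta 1.91 2.465836387127638 [ 0.06  0.77  0.22  1.96 -0.36  0.44 -1.54]
```

The lever bit at about 1.72 rad and the felt force is now 5.8 N. I'll continue towards about 10.5 N.

Emit:
{"op": "carry_out", "data": {"deltas": [0,0,1.5,-0.0023,0.0005,0,1,0,0,1.5,-0.0023,0.0005,0,1,0,0,1.5,-0.0023,0.0005,0,1]}}

```text
clock: 19.4
eef_pos: [524.6, -134.8, 45.8]
tool_rot: [-3.14, -0.01, -0.587]
force: [5.8, -2.2, 0.9]
width: 0.2
gripper_force: 2.4
```

```bash
python3 f.py
```

```text
19.4 rel hub (want ~17,65) [20.2 64.8] Ftool [ 6.  -1.4] theta 1.989 2.403779122978449 [ 0.05  0.77  0.24  1.97 -0.39  0.43 -1.59]
```

Emit:
{"op": "carry_out", "data": {"deltas": [0,0,1.5,-0.0023,0.0005,0,1,0,0,1.5,-0.0023,0.0005,0,1]}}

```text
clock: 19.65
eef_pos: [521.5, -133.9, 46.1]
tool_rot: [-3.14, -0.013, -0.64]
force: [12.9, -6.5, -3.1]
width: -0.1
gripper_force: 7.3
```

```bash
python3 f.py
```

```text
19.65 rel hub (want ~17,65) [20.5 64.7] Ftool [14.26 -2.52] theta 2.042 7.300078744883649 [ 0.04  0.77  0.25  1.99 -0.41  0.42 -1.62]
```

Emit:
{"op": "carry_out", "data": {"deltas": [0,0,0,0,0,0,1]}}

```text
clock: 19.77
eef_pos: [521.5, -133.9, 46.0]
tool_rot: [-3.14, -0.013, -0.639]
force: [9.6, -6.0, -3.3]
width: 0.1
gripper_force: 6.6
```

```bash
python3 f.py
```

```text
19.775 rel hub (want ~17,65) [20.5 64.7] Ftool [11.27 -0.88] theta 2.041 6.616001763031818 [ 0.04  0.77  0.25  1.99 -0.41  0.42 -1.62]
```

```bash
python3 - <<'E'
from h import *
import pickle
w=ctrl.get_image("wrist")[:,:,::-1]; pickle.dump(ctrl.calibration("wrist"),open("w6.pkl","wb")); s=ctrl.get_image("scene")[:,:,::-1]
cv2.imwrite("pics/w6.png",w);cv2.imwrite("pics/s6.png",s)
a=cv2.resize(w,(400,300)); b=cv2.resize(s[200:350,200:400],(400,300),interpolation=cv2.INTER_CUBIC)
t=ctrl.get_image("top")[:,:,::-1];cv2.imwrite("pics/t6.png",t)
c=cv2.resize(t[170:275,245:450],(586,300),interpolation=cv2.INTER_CUBIC)
m=np.zeros((600,800,3),np.uint8); m[:300,:400]=a; m[:300,400:]=b; m[300:,:586]=c
cv2.imwrite("pics/m6.png",m)
E
python3 f.py
```

```text
19.925 rel hub (want ~17,65) [20.5 64.8] Ftool [12.68 -2.26] theta 2.041 6.582791641558288 [ 0.04  0.77  0.25  1.99 -0.41  0.42 -1.62]
```

View pics/m6.png

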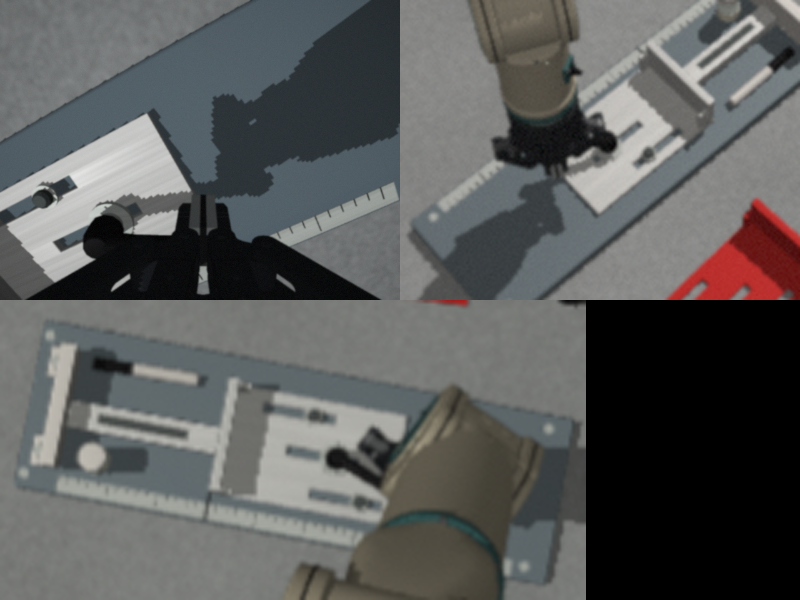

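The stop and bar are in place with no gap at the mark, and the fingers are on the lever's pushing side. The lever is firm at about 12 N at rest, so I'll back off and rise.

Emit:
{"op": "carry_out", "data": {"deltas": [0,0,0,0.003,0,0,1,0,0,0,0.004,0,0,1,0,0,0,0.005,0,0,1,0,0,0,0.01,0,0,1,0,0,0,0.01,0,0,1,0,0,0,0,0,-0.03,1,0,0,0,0,0,-0.05,1,0,0,0,0,0,-0.05,1,0,0,0,0,0,-0.05,1,0,0,0,0,0,0,1]}}

```text
clock: 21.18
eef_pos: [543.8, -151.2, 228.6]
tool_rot: [-3.139, -0.007, -0.638]
force: [0.4, -0.5, -0.5]
width: 0.6
gripper_force: 0.0
```

```bash
python3 f.py
python3 - <<'E'
from h import *
import pickle
w=ctrl.get_image("wrist")[:,:,::-1]; pickle.dump(ctrl.calibration("wrist"),open("w7.pkl","wb")); s=ctrl.get_image("scene")[:,:,::-1]
b=cv2.resize(s[170:350,220:440],(400,327),interpolation=cv2.INTER_CUBIC)
m=np.zeros((600,800,3),np.uint8); m[:300,:400]=cv2.resize(w,(400,300)); m[:327,400:]=b; cv2.imwrite("pics/w7.png",w)
t=ctrl.get_image("top")[:,:,::-1]
m[330:,:527]=cv2.resize(t[170:275,245:450],(527,270),interpolation=cv2.INTER_CUBIC)
cv2.imwrite("pics/m7.png",m)
E
```

```text
21.175 rel hub (want ~17,65) [48.6 65.5] Ftool [0.62 0.15] theta 2.04 0.0 [-0.05  0.53  0.41  1.78 -0.27  0.88 -1.72]
```

View pics/m7.png

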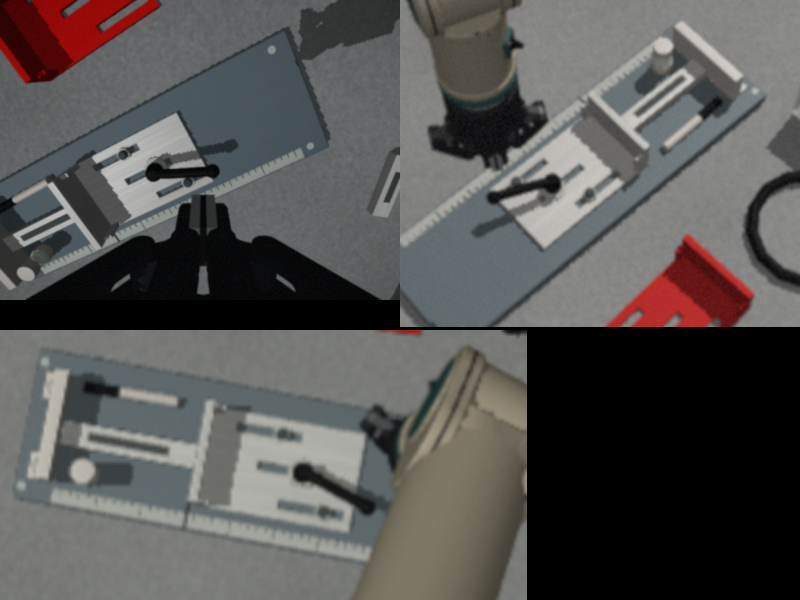

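The bar is held between stop and head wall at the mark, the lever is past square, and the pen and vial are unmoved. I'm handing the job in.

```bash
python3 -c "
from cell import ctrl
print(ctrl.finish_job())"
```

```text
the job is handed in; nothing more can be done
None
```

I handed the job in at about 21 s: the stop nips the bar on the head wall with about 7 N beyond friction, and the lever is clamped, its last reading while turning 14 N (slightly above the 8–13 N target, below the 18 N strain limit) and about 12 N at rest.

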